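Put the check weight away and slide its cover shut

ROBOT

A 6-joint arm with a two-finger parallel gripper is mounted at the origin on the work surface. World frame = base frame: x ahead of the robot, y to its left, z up, the work surface at z = 0. Lengths are in m, angles in rad, forces in N, time in s.
With the tool pointing down it reaches from about 0.35 to 0.875 m from the base axis. Payload 4.2 kg.
Tool frame: the origin (TCP) lies midway between the tips of the shut fingers; the grasp point (between the pads) lies 19 mm behind it (env.grip_depth is the distance from the TCP to the grasp point, in m); z points along the fingers, y is the direction in which the jaws open and shut (so a half turn about z gives the same grasp; the last joint's range is limited). The gripper opens to 85 mm and grips with 20 to 120 N. Pads are 22 mm wide; open, the fingers measure 114 mm over their backs; the gripper's body (76 mm by 85 mm) begins 54 mm behind the grasp point. The pads swing forward as they close: fully open they stand 13 mm farther back than shut.
Start: joints at [-0.971, 0.385, 0.008, 0, -1.194, -0.259], TCP at [0.209, -0.589, 0.231] pointing down, gripper open.
Joint ranges: [-3.14, 3.14], [-1.21, 2.06], [-1.07, 1.41], [-3.16, 2.05], [-2.99, -0.16], [-3.1, 3.1]. Speed limits (rad/s): [2.79, 2.79, 3.14, 3.14, 3.14, 3.14].

INTERFACE

Orientations are given as a unit quaternion [w, x, y, z].
In Python, from cell import status, eyes, job, env gives the robot as it stands.
- The arm moves only by the tool arm_command, never from a script. Its argument "plan" is a list of rows, each a list of 2 entries, a list of its own where there are three numbers: the shift along the tool's x, y, z normalised to -1 to 1, where 1 is 0.6 m, then the turn, a rotation vector about the tool's x, y, z normalised to -1 to 1, where 1 is 180 degrees. A call has exactly 5 rows; each row is the pose to reach, as a shift and turn from the pose commanded when the call began, along the tool's axes at that moment, turning the shorter way round; what a row does not reach only later rows make up. A row lasts 1/8 s, in which the tool goes at most 62.5 mm and 10.7 degrees, less where a joint would pass 70% of its speed; a pose out of reach is approached as far as the arm can. A call with a number of a shift or a turn outside -1 to 1 is refused whole. A call with a gripper value outside its range is refused whole. "grip" is the opening, from -1 (shut) to 1 (fully open), set as the call begins (left out, the last holds). The fingers move at their own pace and stop on an object; "squeeze" is the grip in N (left out, the last holds). Time passes only in rows, so rows that repeat a pose let the fingers close, or fill a call up. It gives the time, the measured TCP pose, the force and the opening at its end, in the units of the state.
- status.state(): the state, without advancing time (a new reading comes with each control period).
- eyes.grab_frame(name): name is "scene" or "top" or "wrist"; returns a dict with "color" (400x640x3 uint8, red, green, blue), "range_z" (400x640 float32, m along the optical axis (not along the pixel's ray), 0 where there is no reading), "mtx" (3x3 intrinsics, pixels), "extrinsics" (4x4, takes a point from world to camera coordinates); the wrist camera has in their place "hand_eye" (4x4, takes a point from camera to tool coordinates, whose origin is the TCP and whose axes are the flange's). Camera axes: x right, y up, looking along -z (the intrinsics and any distortion apply to the point x, -y, -z); pixel columns grow to the right and rows downward; lengths in m; the calibration is good to about 2 mm. A picture is of the moment at which its call begins: read the wrist's pose just before it.
- job.close_job(): hands the job in, once; it reports no verdict.
The state is a dict: "time": time; "q": joint angles; "qd": joint speeds; "joint_efforts": joint torques, N m; "tcp_pos": TCP position; "eef_rot": TCP orientation; "contact_force": force on the tool from outside, world axes, zero at the start; "ft_torque": the same for the moment, N m; "finger_gap": finger opening in m.
Only numpy, scipy, OpenCV 4.12 (cv2) and the standard library are available. Lean on these libraries where they do the work, as an engineer would, in place of code of your own. Each camera call takes 0.05 s, during which the arm holds its last target. There are 200 camera calls.

TASK

The scale has been checked: stand the brass check weight upright in the open compartment of the box with the green sliding cover, setting it down rather than dropping it, and let go. Then slide the green cover fully shut over it, and leave the cover of the other box, the grey one, where it is.

Things in the scene. Friction and masses are not known exactly. Their poses are not given: they have to be found in the camera images.
- brass_weight_center (a point): Brass (gold) check weight, 0.22 to 0.35 kg, loose, standing on the bench: a 36 mm cylinder up to 28 mm above its base (grip here), then an 18 mm neck and a 26 mm head; 40 mm tall. Point: on its axis, half-way up, z up. A silvery steel twin and a paper tape roll (76 mm across, 25 mm tall) stand beside it, centres 100 mm or more apart.
- green_compartment (a point): Compartment floor's centre, 6 mm above the bench, in the fixed dark steel box (212 x 140 mm, 63 mm tall) with the green cover. Axes: z up, x along the slide towards open, y across. Inside 90 mm along x, 124 mm along y (no narrower at the top), 48 mm deep; put open fingers across, along y. Towards +x a closed deck carries the open cover.
- green_cover (a joint): Green cover's slide, m: 0 shut at the end stop, 0.1 fully open; starts at 0.088 to 0.1, stays where left, slides with 2 to 3 N. Plate 100 mm (along slide) x 130 mm, its top 58.5 mm above the bench; in its middle an upright round black knob, 22 mm across, 26 mm tall. Knob axis: x = joint value, y = 0 in green_compartment's axes, so over its centre when shut.
- grey_knob (a point): Centre of the round black knob, 71.5 mm above the bench, on the grey cover of the other box, which is built the same; leave it alone.
Not all that is in view belongs to the job. Leave any blue or orange look-alike of the part that bears brass_weight_center alone.

How it is judged:
By the outcome, as a careful person would: the job done as asked, in the order asked, and still so for the second after the job is handed in, with the robot touching nothing.
It also fails if it takes over 40 s, if anything falls off the work surface, if the arm or the gripper's body presses on something with over 40 N, if the wrist force passes 120 N, or if a joint passes its speed limit or range.

## Working session

There is one attempt and no reset: what is moved stays moved. The work goes in short steps, Python scripts to look and compute and a tool call to move; the robot and the scene stay as the last step left them, time stands still between calls to the robot, and variables do not carry over. Pictures are saved under pics/ and viewed, about 8 in all and at most 12, crops included, and the job is handed in when it is done.

Besides the shell and the picture viewer there is one more tool, called by a JSON object that holds its "api" and its "payload", one argument or row to a line. arm_command: Moves the arm, as the interface text tells. Scaled input: -1 to 1 covers 0.6 m each way for a shift and 180 degrees each way for a turn. Its arguments: {"type":"object","properties":{"plan":{"type":"array","items":{"type":"array"}},"grip":{"type":"number"},"squeeze":{"type":"number"}},"required":["plan"]}

```bash
mkdir -p pics; ls; cat > h.py <<'E'
import numpy as np, cv2
from cell import status, eyes, job, env
def world(f,u,v,r=None,z=None):
    K,E=f["mtx"],np.linalg.inv(f["extrinsics"])
    x=(u-K[0,2])/K[0,0]; y=(v-K[1,2])/K[1,1]
    d=np.array([x,-y,-1.])
    if z is not None:
        w=E[:3,:3]@d; t=(z-E[2,3])/w[2]; return E[:3,3]+t*w
    r=f["range_z"][int(v),int(u)] if r is None else r
    return E[:3,:3]@(d*r)+E[:3,3]
E
python3 - <<'E'
from h import *
import pickle
s=status.state();print(s["time"],s["tcp_pos"],s["eef_rot"],s["contact_force"],s["finger_gap"])
F={}
for n in("top","scene"):
    f=eyes.grab_frame(n);F[n]=f;cv2.imwrite(f"pics/{n}0.png",f["color"][:,:,::-1]); print(f["mtx"],{k:v for k,v in f.items() if k not in("color","range_z","mtx")})
pickle.dump(F,open("F0.pkl","wb"))
E
```

```text
pics
0.0 [ 0.20873296 -0.58849356  0.23023157] [-2.31898224e-04 -1.69509282e-01  9.85527998e-01  1.05577929e-03] [ 0.33903353 -0.39341051 -0.61878783] 0.08531546394873823
[[459.82921236   0.         316.84427672]
 [  0.         459.82921236 193.29076145]
 [  0.           0.           1.        ]] {'extrinsics': array([[ 0.02858958, -0.99951254,  0.01254232,  0.01380297],
       [ 0.98990865,  0.03005263,  0.13848361, -0.51027674],
       [-0.13879304,  0.00845657,  0.9902853 , -0.95684061],
       [ 0.        ,  0.        ,  0.        ,  1.        ]])}
[[393.99685434   0.         315.95945611]
 [  0.         393.99685434 199.81883281]
 [  0.           0.           1.        ]] {'extrinsics': array([[ 0.06971304,  0.99753838,  0.00756761, -0.06770106],
       [-0.70177843,  0.04364955,  0.71105679,  0.31163091],
       [ 0.70897612, -0.05488071,  0.70309386, -1.20666444],
       [ 0.        ,  0.        ,  0.        ,  1.        ]])}
```

View pics/top0.png

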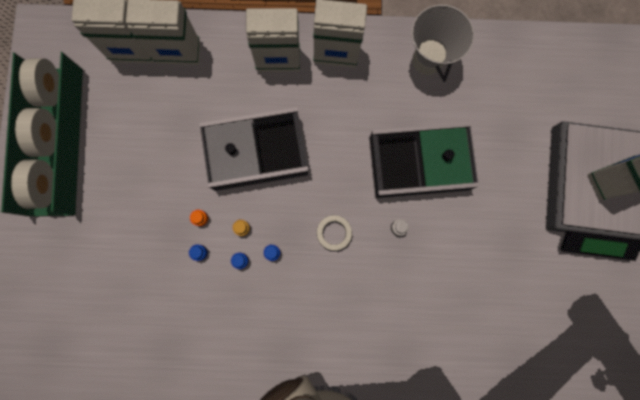

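View pics/scene0.png

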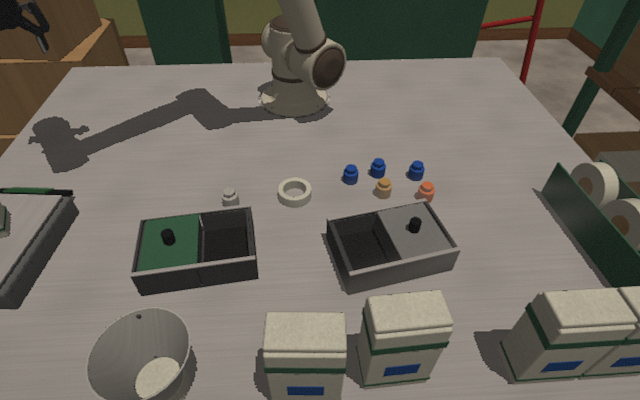

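The top view shows the brass weight at about (242,228), with an orange look-alike at (199,218) and three blue ones. The steel twin is at (400,228) and the tape roll at (334,233). The green box is around (423,161), with its compartment on the left and the knob at (448,156). The grey box is at (254,148). I'll enlarge both areas.

```bash
python3 - <<'E'
from h import *
import pickle
F=pickle.load(open("F0.pkl","rb"));f=F["top"];c=f["color"][:,:,::-1]
a=cv2.resize(c[115:205,365:485],None,fx=6,fy=6,interpolation=cv2.INTER_CUBIC)
b=cv2.resize(c[200:275,180:300],None,fx=6,fy=6,interpolation=cv2.INTER_CUBIC)
a=cv2.convertScaleAbs(a,alpha=1.8,beta=20)
cv2.imwrite("pics/a.png",a);cv2.imwrite("pics/b.png",b)
for u,v in((242,228),(199,218),(400,227),(448,156),(232,149)): print(u,v,c[v,u,::-1],world(f,u,v),f["range_z"][v,u])
# cylinder tops: pixels above bench >25mm
Kinv=None
uu,vv=np.meshgrid(np.arange(640),np.arange(400))
K=f["mtx"];E=np.linalg.inv(f["extrinsics"]);r=f["range_z"]
P=np.stack([(uu-K[0,2])/K[0,0]*r,-(vv-K[1,2])/K[1,1]*r,-r],-1)@E[:3,:3].T+E[:3,3]
np.save("P.npy",P)
for u,v in((242,228),(400,227)):
    q=P[v-12:v+13,u-12:u+13].reshape(-1,3); h=q[q[:,2]>.033]; m=q[(q[:,2]>.015)]
    print("head",h.mean(0),len(h),"ext",m.min(0),m.max(0))
for u,v in((448,156),(232,149)):
    q=P[v-12:v+13,u-12:u+13].reshape(-1,3); h=q[q[:,2]>.074]; print("knob",h.mean(0),len(h),h.max(0),h.min(0))
E
```

```text
242 228 [175 124  51] [0.42982792 0.18529543 0.04091756] 0.9744107
199 218 [204  96  23] [0.44815674 0.27687284 0.04325862] 0.9738619
400 227 [152 141 134] [ 0.44170093 -0.14983557  0.04256997] 0.9772563
448 156 [21 17 21] [ 0.58999423 -0.24214684  0.08189138] 0.9596796
232 149 [28 24 24] [0.5895398  0.20728704 0.08693809] 0.9508182
head [0.43103456 0.18940109 0.05650029] 120 ext [0.37192992 0.03722299 0.01675885] [0.44787467 0.20926951 1.01803703]
head [ 0.44226827 -0.14997397  0.04861879] 118 ext [ 0.37192992 -0.16852123  0.01635734] [0.46038027 0.03722299 1.01803703]
knob [ 0.58406134 -0.23056524  0.12203012] 97 [0.60488857 0.03722299 1.01803703] [ 0.37192992 -0.25268765  0.07452532]
knob [0.58959306 0.2110297  0.09307279] 97 [0.60368543 0.22284772 1.01803703] [0.37192992 0.03722299 0.07437016]
```

View pics/a.png

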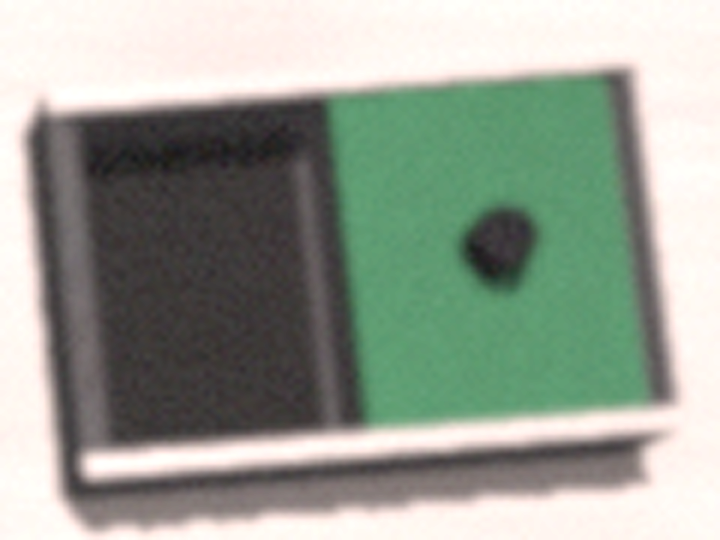

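View pics/b.png

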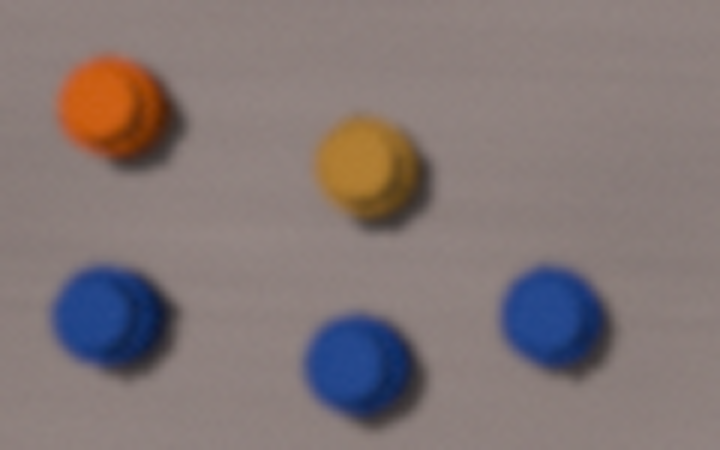

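```bash
python3 - <<'E'
from h import *
import pickle
P=np.load("P.npy");F=pickle.load(open("F0.pkl","rb"));r=F["top"]["range_z"]
def reg(u0,u1,v0,v1,z0,z1):
    q=P[v0:v1,u0:u1][r[v0:v1,u0:u1]>0]; return q[(q[:,2]>z0)&(q[:,2]<z1)]
print("bench",[np.median(reg(u,u+20,v,v+15,-.02,.02)[:,2]) for u,v in((280,280),(420,240),(300,200))])
for n,(a,b,c,d) in dict(brass=(228,256,214,243),steel=(386,414,214,243)).items():
    q=reg(a,b,c,d,.034,.055);print(n,"head med",np.median(q,0),"mid",(q.min(0)+q.max(0))/2,np.ptp(q,0),len(q))
    q=reg(a,b,c,d,.015,.055);print(n,"all mid",(q.min(0)+q.max(0))/2,np.ptp(q,0),len(q))
for n,(a,b,c,d) in dict(gk=(435,462,142,172),grk=(218,246,135,163)).items():
    q=reg(a,b,c,d,.075,.1);print(n,np.median(q,0),(q.min(0)+q.max(0))/2,np.ptp(q,0),len(q))
q=reg(364,488,115,208,.05,.072); R=cv2.minAreaRect((q[:,:2]*1000).astype(np.float32)); print("box",R,len(q)); print(cv2.boxPoints(R))
# colour: green plate
c=F["top"]["color"].astype(int); m=((c[:,:,1]>c[:,:,0]+15)&(c[:,:,1]>c[:,:,2]+10)); m[:115]=0;m[208:]=0;m[:,:364]=0;m[:,488:]=0
vv,uu=np.nonzero(m);pts=np.float32([world(F["top"],u,v,z=.0585)[:2]*1000 for u,v in zip(uu,vv)])
R=cv2.minAreaRect(pts);print("plate",R,len(pts)); print(cv2.boxPoints(R))
for u,v in((45,110),(630,70),(675,403),(82,465)): print("edge z.063",world(F["top"],365+u/6,115+v/6,z=.063))
E
```

```text
bench [np.float64(0.00034535335260510447), np.float64(0.0005412538764562047), np.float64(0.0002837582207471101)]
brass head med [0.43181683 0.19177916 0.04020284] mid [0.43189117 0.19218513 0.03966384] [0.02540584 0.02560557 0.00822059] 118
brass all mid [0.43160057 0.19191002 0.03026649] [0.0325482  0.03471897 0.02701529] 225
steel head med [ 0.44299403 -0.1523038   0.04039528] mid [ 0.44301874 -0.15162179  0.03969254] [0.02376827 0.02366693 0.00962073] 116
steel all mid [ 0.44291187 -0.15134836  0.03043013] [0.0349368  0.03434573 0.02814557] 229
gk [ 0.59322597 -0.24214684  0.08364737] [ 0.59406883 -0.24210926  0.08180986] [0.02163948 0.02115679 0.01271031] 91
grk [0.59189126 0.21293847 0.08394741] [0.59259409 0.21297642 0.08236246] [0.02218268 0.01974261 0.01455956] 93
box ((588.894287109375, -197.77188110351562), (141.16871643066406, 213.4917755126953), 6.519254684448242) 4040
[[ 506.64673  -99.73019]
 [ 530.886   -311.84146]
 [ 671.14185 -295.81357]
 [ 646.9026   -83.7023 ]]
plate ((594.8697509765625, -243.7493133544922), (120.54207611083984, 101.5677261352539), 6.56443452835083) 2490
[[ 529.1882  -200.18861]
 [ 540.7995  -301.09045]
 [ 660.55133 -287.31   ]
 [ 648.94    -186.40817]]
edge z.063 [ 0.63887724 -0.08626506  0.063     ]
edge z.063 [ 0.66034817 -0.29594828  0.063     ]
edge z.063 [ 0.53982207 -0.30972154  0.063     ]
edge z.063 [ 0.51140248 -0.10074857  0.063     ]
```

```bash
cat >> h.py <<'E'
from scipy.spatial.transform import Rotation as R
C=np.array([.5832,-.1481]); X=np.array([.1135,-.9935])
YAW=np.degrees(np.arctan2(-.1135,-.9935))  # tool y = -box y
def rel(p,yaw,s=None):
    """normalised shift/turn to reach p, jaws (tool y) at yaw, tool down"""
    s=s or status.state(); q=s["eef_rot"]; A=R.from_quat([*q[1:],q[0]])
    t=np.radians(yaw); y=np.array([np.cos(t),np.sin(t),0]); z=np.array([0,0,-1.])
    B=R.from_matrix(np.stack([np.cross(y,z),y,z],1))
    return np.round(A.inv().apply(np.array(p)-s["tcp_pos"])/.6,4), np.round((A.inv()*B).as_rotvec()/np.pi,4)
E
python3 - <<'E'
from h import *
P=np.load("P.npy");print(YAW)
q=P[140:185,378:420].reshape(-1,3);q=q[abs(q[:,2]-.006)<.004];print("floor med",np.median(q,0),len(q),(q[:,:2]-C)@X@np.ones(len(q))/len(q))
e=(q[:,:2]-C)@X;print(np.percentile(e,[2,98]))
print(rel((.45,-.22,.22),150)); print(rel((.432,.192,.12),YAW))
E
```

```text
-173.48263799311522
floor med [ 0.59039742 -0.15393875  0.00666707] 1649 0.0062312328710110295
[-0.03553924  0.04790768]
(array([-0.5842,  0.4446,  0.018 ]), array([ 6.000e-04,  2.000e-04, -2.249e-01]))
(array([-0.7854,  1.1015,  0.1859]), array([ 6.000e-04,  4.000e-04, -4.278e-01]))
```

{"api": "arm_command", "payload": {
  "plan": [
    [[-0.58,0.44,0.02],[0,0,-0.225]],
    [[-0.58,0.44,0.02],[0,0,-0.225]],
    [[-0.58,0.44,0.02],[0,0,-0.225]],
    [[-0.58,0.44,0.02],[0,0,-0.225]],
    [[-0.58,0.44,0.02],[0,0,-0.225]]
  ],
  "grip": 0.3,
  "squeeze": 40
}}

```text
time: 0.72
tcp_pos: [0.381, -0.326, 0.2225]
eef_rot: [-0.0, -0.5, 0.866, 0.0]
contact_force: [0.9, -0.5, -1.0]
finger_gap: 0.0557
```

```bash
python3 - <<'E'
from h import *
s=status.state();print(s["time"],s["tcp_pos"],s["finger_gap"],s["q"]);print(rel((.432,.192,.15),YAW))
E
```

```text
0.725 [ 0.3810006  -0.32601983  0.22250187] 0.05570741587356125 [-3.83526071e-01  1.81369862e-01 -3.01937430e-01 -1.24538223e-04
 -1.08768555e+00 -1.38884850e-01]
(array([-0.7906,  0.3572,  0.121 ]), array([ 1.000e-04,  0.000e+00, -2.025e-01]))
```

{"api": "arm_command", "payload": {
  "plan": [
    [[-0.79,0.357,0.1],[0,0,-0.2025]],
    [[-0.79,0.357,0.1],[0,0,-0.2025]],
    [[-0.79,0.357,0.1],[0,0,-0.2025]],
    [[-0.79,0.357,0.1],[0,0,-0.2025]],
    [[-0.79,0.357,0.1],[0,0,-0.2025]]
  ]
}}

```text
time: 1.35
tcp_pos: [0.4106, -0.017, 0.1868]
eef_rot: [-0.0, 0.746, -0.666, 0.0]
contact_force: [1.3, -0.6, -0.0]
finger_gap: 0.0559
```

```bash
python3 - <<'E'
from h import *
s=status.state();print(s["time"],s["tcp_pos"],s["finger_gap"],s["q"]);print(rel((.432,.192,.13),YAW))
E
```

```text
1.35 [ 0.41063617 -0.0170281   0.18680905] 0.055864088605796156 [ 3.57919772e-01  5.61297554e-02 -5.49448583e-01  2.35303444e-05
 -9.64673806e-01 -2.44382265e-01]
(array([-0.3421, -0.0748,  0.0948]), array([-0.0002,  0.    , -0.0001]))
```

{"api": "arm_command", "payload": {
  "plan": [
    [[-0.342,-0.075,0.095],[0,0,0]],
    [[-0.342,-0.075,0.095],[0,0,0]],
    [[-0.342,-0.075,0.095],[0,0,0]],
    [[-0.342,-0.075,0.095],[0,0,0]],
    [[-0.342,-0.075,0.095],[0,0,0]]
  ]
}}

```text
time: 1.98
tcp_pos: [0.4322, 0.1915, 0.1288]
eef_rot: [0.001, 0.747, -0.665, -0.0]
contact_force: [0.9, -0.4, -0.7]
finger_gap: 0.0558
```

```bash
cat >> h.py <<'E'
def wrist(name):
    s=status.state(); f=eyes.grab_frame("wrist"); q=s["eef_rot"]
    T=np.eye(4);T[:3,:3]=R.from_quat([*q[1:],q[0]]).as_matrix();T[:3,3]=s["tcp_pos"]
    f["extrinsics"]=np.linalg.inv(T@f["hand_eye"]); cv2.imwrite(f"pics/{name}.png",f["color"][:,:,::-1])
    K,E,r=f["mtx"],np.linalg.inv(f["extrinsics"]),f["range_z"]; uu,vv=np.meshgrid(np.arange(640),np.arange(400))
    P=np.stack([(uu-K[0,2])/K[0,0]*r,-(vv-K[1,2])/K[1,1]*r,-r],-1)@E[:3,:3].T+E[:3,3]; P[r<=0]=np.nan
    return s,f,P
E
python3 - <<'E'
from h import *
s,f,P=wrist("w1");print(s["time"],s["tcp_pos"],s["finger_gap"])
q=P[(np.hypot(P[...,0]-.432,P[...,1]-.192)<.03)&(P[...,2]>.034)&(P[...,2]<.055)]
print(len(q),np.median(q,0),(q.min(0)+q.max(0))/2,np.ptp(q,0))
print(rel((.432,.192,.003),YAW))
E
```

```text
1.975 [0.43218133 0.19147629 0.1288432 ] 0.055842037602159465
1094 [0.43509063 0.18971915 0.03925291] [0.43504763 0.19027978 0.03824904] [0.0250641  0.02534508 0.00638332]
(array([-0.0031, -0.0007,  0.2103]), array([ 0.0006, -0.0004,  0.0002]))
```

View pics/w1.png

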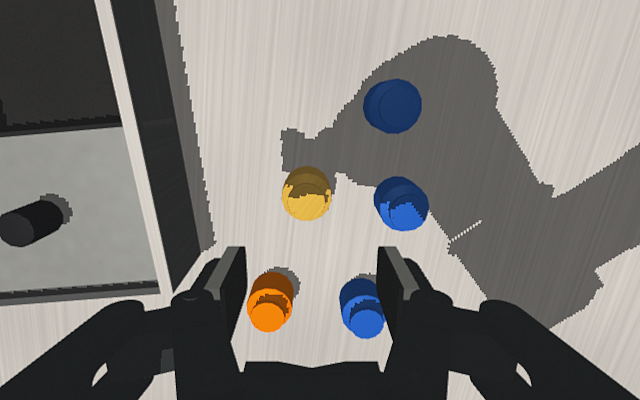

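Brass is at (307,194) in the wrist image, midway between the fingers (inner edges at u 245 and 380), and the neighbours are clear. I'll descend.

{"api": "arm_command", "payload": {
  "plan": [
    [[0.001,-0.002,0.1],[0,0,0]],
    [[0.001,-0.002,0.16],[0,0,0]],
    [[0.001,-0.002,0.19],[0,0,0]],
    [[0.001,-0.002,0.207],[0,0,0]],
    [[0.001,-0.002,0.207],[0,0,0]]
  ]
}}

```text
time: 2.65
tcp_pos: [0.4338, 0.1888, 0.0057]
eef_rot: [0.0, 0.746, -0.666, -0.0]
contact_force: [0.2, -0.4, -0.1]
finger_gap: 0.0552
```

{"api": "arm_command", "payload": {
  "plan": [
    [[0,0,0],[0,0,0]],
    [[0,0,0],[0,0,0]],
    [[0,0,0],[0,0,0]],
    [[0,0,0],[0,0,0]],
    [[0,0,0],[0,0,0]]
  ],
  "grip": -1,
  "squeeze": 40
}}

```text
time: 3.28
tcp_pos: [0.4347, 0.1901, 0.0071]
eef_rot: [-0.001, 0.746, -0.666, 0.0]
contact_force: [0.3, -1.4, 5.9]
finger_gap: 0.0345
```

{"api": "arm_command", "payload": {
  "plan": [
    [[0,0,-0.03],[0,0,0]],
    [[0,0,-0.1],[0,0,0]],
    [[0,0,-0.18],[0,0,0]],
    [[0,0,-0.22],[0,0,0]],
    [[0,0,-0.22],[0,0,0]]
  ]
}}

```text
time: 3.9
tcp_pos: [0.4341, 0.1901, 0.1391]
eef_rot: [-0.002, 0.746, -0.666, -0.0]
contact_force: [0.6, 0.5, -4.4]
finger_gap: 0.0346
```

```bash
python3 - <<'E'
from h import *
s,f,P=wrist("w2");print(s["time"],s["tcp_pos"],s["finger_gap"],s["contact_force"],YAW)
print(rel((*C,.14),YAW))
E
```

```text
3.9 [0.43408512 0.19009518 0.13911426] 0.03459799610832208 [ 0.63888946  0.52219796 -4.37979135] -173.48263799311522
(array([ 0.5869, -0.1855, -0.0049]), array([ 0.0001,  0.0003, -0.0004]))
```

View pics/w2.png

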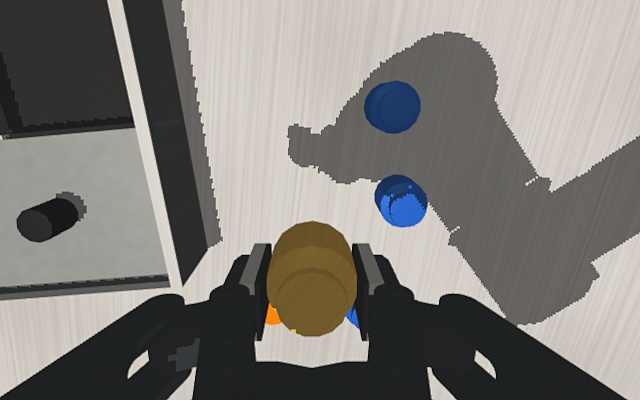

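The weight is held upright between the pads at (312,280). The neighbours haven't moved. I'll move it over the green compartment.

{"api": "arm_command", "payload": {
  "plan": [
    [[0.587,-0.1855,-0.005],[0,0,0]],
    [[0.587,-0.1855,-0.005],[0,0,0]],
    [[0.587,-0.1855,-0.005],[0,0,0]],
    [[0.587,-0.1855,-0.005],[0,0,0]],
    [[0.587,-0.1855,-0.005],[0,0,0]]
  ]
}}

```text
time: 4.58
tcp_pos: [0.5601, -0.0977, 0.1374]
eef_rot: [0.002, 0.746, -0.666, -0.002]
contact_force: [0.8, 1.2, -3.7]
finger_gap: 0.0347
```

```bash
python3 - <<'E'
from h import *
print(rel((*C,.14),YAW))
E
```

```text
(array([ 0.0878, -0.0288, -0.0046]), array([ 0.0015,  0.0003, -0.0004]))
```

{"api": "arm_command", "payload": {
  "plan": [
    [[0.088,-0.029,-0.004],[0,0,0]],
    [[0.088,-0.029,-0.004],[0,0,0]],
    [[0.088,-0.029,-0.004],[0,0,0]],
    [[0.088,-0.029,-0.004],[0,0,0]],
    [[0.088,-0.029,-0.004],[0,0,0]]
  ]
}}

```text
time: 5.2
tcp_pos: [0.5839, -0.1452, 0.1426]
eef_rot: [0.0, 0.747, -0.665, -0.0]
contact_force: [0.6, 0.7, -3.0]
finger_gap: 0.0342
```

```bash
python3 - <<'E'
from h import *
s,f,P=wrist("w3");print(s["time"],s["tcp_pos"],s["finger_gap"],s["contact_force"])
print(rel((*C,.0135),YAW))
def k(m): q=P[m];return len(q),np.median(q,0),(q.min(0)+q.max(0))/2
d=(P[...,:2]-C); a=d@X; b=d@np.array([.9935,.1135])
m=(a>.06)&(a<.13)&(abs(b)<.04)&(P[...,2]>.075)&(P[...,2]<.1)
if m.any():
  n,med,mid=k(m);print("knob",n,med,mid,(mid[:2]-C)@X,(mid[:2]-C)@np.array([.9935,.1135]))
m=(abs(P[...,2]-.006)<.006)&(abs(a)<.06)&(abs(b)<.075); print("floor a,b pct",np.percentile(a[m],[1,99]),np.percentile(b[m],[1,99]))
E
```

```text
5.2 [ 0.58386053 -0.1451922   0.14255504] 0.034166097961978475 [ 0.61943469  0.65093722 -2.97815878]
(array([0.0045, 0.0019, 0.2155]), array([0.    , 0.    , 0.0003]))
knob 1481 [ 0.59688427 -0.24493107  0.08362345] [ 0.59703184 -0.24503013  0.08071896] 0.09786999918426008 0.0027403593326517524
floor a,b pct [-0.04296384  0.04315338] [-0.05918281  0.06460882]
```

View pics/w3.png

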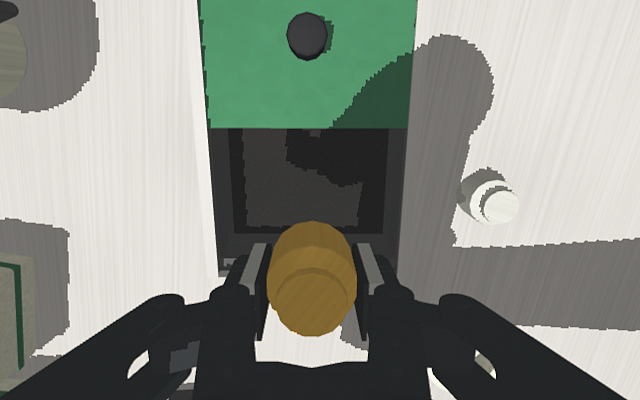

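The compartment opening (u 230–390) is centred under the held weight at u 312. The knob is at (307,36). I'll lower it until just above contact.

{"api": "arm_command", "payload": {
  "plan": [
    [[0.004,0,0.08],[0,0,0]],
    [[0.004,0,0.15],[0,0,0]],
    [[0.004,0,0.19],[0,0,0]],
    [[0.004,0,0.206],[0,0,0]],
    [[0.004,0,0.206],[0,0,0]]
  ]
}}

```text
time: 5.88
tcp_pos: [0.5847, -0.1485, 0.0192]
eef_rot: [0.0, 0.746, -0.666, 0.0]
contact_force: [0.4, 0.1, -2.3]
finger_gap: 0.0344
```

```bash
python3 - <<'E'
from h import *
s=status.state();print(s["tcp_pos"],s["contact_force"])
E
```

```text
[ 0.58471715 -0.14849369  0.01920982] [ 0.36010583  0.06934804 -2.33334175]
```

{"api": "arm_command", "payload": {
  "plan": [
    [[0,0,0.002],[0,0,0]],
    [[0,0,0.004],[0,0,0]],
    [[0,0,0.006],[0,0,0]],
    [[0,0,0.008],[0,0,0]],
    [[0,0,0.008],[0,0,0]]
  ]
}}

```text
time: 6.5
tcp_pos: [0.5844, -0.1488, 0.0142]
eef_rot: [0.0, 0.746, -0.666, -0.0]
contact_force: [-0.2, 0.3, -3.0]
finger_gap: 0.0339
```

{"api": "arm_command", "payload": {
  "plan": [
    [[0,0,0.001],[0,0,0]],
    [[0,0,0.0015],[0,0,0]],
    [[0,0,0.002],[0,0,0]],
    [[0,0,0.002],[0,0,0]],
    [[0,0,0.002],[0,0,0]]
  ]
}}

```text
time: 7.12
tcp_pos: [0.5845, -0.1488, 0.0132]
eef_rot: [-0.0, 0.746, -0.666, 0.0]
contact_force: [-1.2, 0.6, -1.1]
finger_gap: 0.0343
```

{"api": "arm_command", "payload": {
  "plan": [
    [[0,0,0.0005],[0,0,0]],
    [[0,0,0.001],[0,0,0]],
    [[0,0,0.0015],[0,0,0]],
    [[0,0,0.0015],[0,0,0]],
    [[0,0,0.0015],[0,0,0]]
  ]
}}

```text
time: 7.75
tcp_pos: [0.5845, -0.1488, 0.0131]
eef_rot: [-0.0, 0.746, -0.666, 0.0]
contact_force: [-3.8, 1.3, 6.5]
finger_gap: 0.0345
```

It's on the floor (Fz is now +6.5 N). I'll release.

{"api": "arm_command", "payload": {
  "plan": [
    [[0,0,0],[0,0,0]],
    [[0,0,0],[0,0,0]],
    [[0,0,0],[0,0,0]],
    [[0,0,0],[0,0,0]],
    [[0,0,0],[0,0,0]]
  ],
  "grip": 0.3
}}

```text
time: 8.38
tcp_pos: [0.5845, -0.1488, 0.0121]
eef_rot: [0.0, 0.746, -0.666, -0.0]
contact_force: [-0.6, -0.2, 1.2]
finger_gap: 0.0554
```

{"api": "arm_command", "payload": {
  "plan": [
    [[0,0,-0.03],[0,0,0]],
    [[0,0,-0.08],[0,0,0]],
    [[0,0,-0.16],[0,0,0]],
    [[0,0,-0.25],[0,0,0]],
    [[0,0,-0.25],[0,0,0]]
  ]
}}

```text
time: 9.0
tcp_pos: [0.5878, -0.1492, 0.1693]
eef_rot: [-0.004, 0.746, -0.666, 0.005]
contact_force: [0.9, -0.1, -0.5]
finger_gap: 0.0556
```

```bash
python3 - <<'E'
from h import *
s,f,P=wrist("w4");print(s["time"],s["tcp_pos"],s["finger_gap"],s["contact_force"])
Y=np.array([.9935,.1135]);d=(P[...,:2]-C); a=d@X; b=d@Y
for n,m in dict(knob=(a>.06)&(a<.13)&(abs(b)<.04)&(P[...,2]>.075)&(P[...,2]<.1),head=(abs(a)<.04)&(abs(b)<.04)&(P[...,2]>.04)&(P[...,2]<.052)).items():
  if m.any():
    q=np.c_[a[m],b[m],P[m][:,2]];print(n,m.sum(),np.median(q,0),(q.min(0)+q.max(0))/2)
print(rel((*(C+.098*X+.002*Y),.14),YAW))
E
```

```text
9.0 [ 0.58779719 -0.14920923  0.16930608] 0.055567455476328104 [ 0.8667082  -0.11486105 -0.53932185]
knob 1112 [0.09790929 0.00257092 0.08365995] [0.09803542 0.0025901  0.08054746]
head 855 [0.00102267 0.00013929 0.04518917] [0.00063197 0.0001473  0.04403801]
(array([0.1616, 0.0011, 0.0436]), array([-0.0023, -0.0003, -0.0002]))
```

View pics/w4.png

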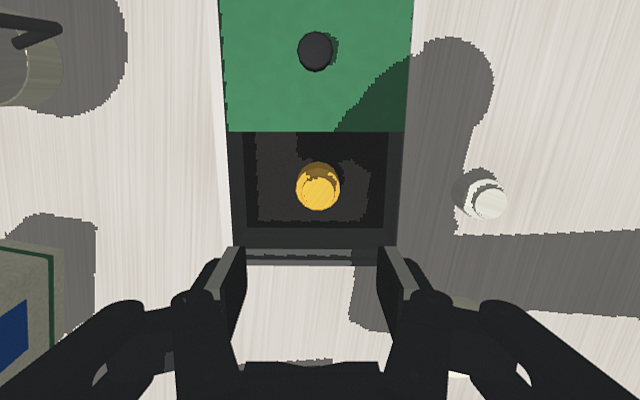

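The weight stands upright at (318,187) in the image. Its offset from the compartment centre is (+1, 0) mm. The knob is at (316,52), at slide ≈ 0.098. I'll go to the knob.

{"api": "arm_command", "payload": {
  "plan": [
    [[0.159,0.002,0.03],[0,0,0]],
    [[0.159,0.002,0.03],[0,0,0]],
    [[0.159,0.002,0.03],[0,0,0]],
    [[0.159,0.002,0.03],[0,0,0]],
    [[0.159,0.002,0.03],[0,0,0]]
  ]
}}

```text
time: 9.68
tcp_pos: [0.594, -0.2427, 0.1443]
eef_rot: [-0.0, 0.746, -0.666, -0.0]
contact_force: [-0.0, -0.5, -0.2]
finger_gap: 0.0557
```

```bash
python3 - <<'E'
from h import *
Y=np.array([.9935,.1135]);print(rel((*(C+.0965*X+.0015*Y),.065),YAW))
E
```

```text
(array([ 0.0021, -0.0025,  0.1322]), array([0.    , 0.    , 0.0002]))
```

{"api": "arm_command", "payload": {
  "plan": [
    [[0.002,-0.002,0.06],[0,0,0]],
    [[0.002,-0.002,0.1],[0,0,0]],
    [[0.002,-0.002,0.12],[0,0,0]],
    [[0.002,-0.002,0.132],[0,0,0]],
    [[0.002,-0.002,0.132],[0,0,0]]
  ]
}}

```text
time: 10.3
tcp_pos: [0.5956, -0.2446, 0.0652]
eef_rot: [-0.0, 0.746, -0.666, 0.0]
contact_force: [-0.2, -0.3, 0.6]
finger_gap: 0.0556
```

{"api": "arm_command", "payload": {
  "plan": [
    [[0,0,0],[0,0,0]],
    [[0,0,0],[0,0,0]],
    [[0,0,0],[0,0,0]],
    [[0,0,0],[0,0,0]],
    [[0,0,0],[0,0,0]]
  ],
  "grip": -1,
  "squeeze": 30
}}

```text
time: 10.92
tcp_pos: [0.5979, -0.2449, 0.0663]
eef_rot: [-0.001, 0.746, -0.666, 0.003]
contact_force: [5.5, 0.6, 1.1]
finger_gap: 0.0204
```

{"api": "arm_command", "payload": {
  "plan": [
    [[-0.02,-0.003,0],[0,0,0]],
    [[-0.06,-0.003,0],[0,0,0]],
    [[-0.1,-0.003,0],[0,0,0]],
    [[-0.13,-0.003,0],[0,0,0]],
    [[-0.145,-0.003,0],[0,0,0]]
  ]
}}

```text
time: 11.55
tcp_pos: [0.588, -0.1574, 0.0662]
eef_rot: [-0.0, 0.746, -0.665, 0.001]
contact_force: [1.6, -2.3, 5.7]
finger_gap: 0.0208
```

```bash
python3 - <<'E'
from h import *
s=status.state();print((s["tcp_pos"][:2]-C)@X,s["contact_force"])
E
```

```text
0.009749352894677026 [ 1.61077422 -2.32245463  5.73425198]
```

{"api": "arm_command", "payload": {
  "plan": [
    [[-0.008,0,0],[0,0,0]],
    [[-0.014,0,0],[0,0,0]],
    [[-0.018,0,0],[0,0,0]],
    [[-0.022,0,0],[0,0,0]],
    [[-0.022,0,0],[0,0,0]]
  ]
}}

```text
time: 12.18
tcp_pos: [0.587, -0.1487, 0.0662]
eef_rot: [0.001, 0.746, -0.666, 0.003]
contact_force: [4.9, -15.6, 2.3]
finger_gap: 0.0208
```

```bash
python3 - <<'E'
from h import *
s=status.state();print((s["tcp_pos"][:2]-C)@X,s["contact_force"]@[*X,0],s["contact_force"])
E
```

```text
0.0009948555072715796 16.050723913577286 [  4.92464894 -15.59313161   2.34537517]
```

The resistance jumped to 16 N at slide ≈ 0, so the cover is at its end stop. I'll release and retreat.

{"api": "arm_command", "payload": {
  "plan": [
    [[0,0,0],[0,0,0]],
    [[0,0,0],[0,0,0]],
    [[0,0,0],[0,0,0]],
    [[0,0,0],[0,0,0]],
    [[0,0,0],[0,0,0]]
  ],
  "grip": 0.3
}}

```text
time: 12.8
tcp_pos: [0.5857, -0.1447, 0.0649]
eef_rot: [0.0, 0.746, -0.666, -0.0]
contact_force: [0.4, -0.4, -0.3]
finger_gap: 0.0553
```

{"api": "arm_command", "payload": {
  "plan": [
    [[0,0,-0.05],[0,0,0]],
    [[0,0,-0.12],[0,0,0]],
    [[-0.05,0.1,-0.2],[0,0,0]],
    [[-0.1,0.2,-0.25],[0,0,0]],
    [[-0.1,0.3,-0.25],[0,0,0]]
  ]
}}

```text
time: 13.42
tcp_pos: [0.4236, -0.1057, 0.2129]
eef_rot: [-0.001, 0.746, -0.666, 0.001]
contact_force: [0.1, 0.2, 1.1]
finger_gap: 0.0552
```

```bash
python3 - <<'E'
from h import *
s=status.state();print(s["time"],s["tcp_pos"],s["contact_force"])
f=eyes.grab_frame("top");c=f["color"][:,:,::-1]
K,E,r=f["mtx"],np.linalg.inv(f["extrinsics"]),f["range_z"]; uu,vv=np.meshgrid(np.arange(640),np.arange(400))
P=np.stack([(uu-K[0,2])/K[0,0]*r,-(vv-K[1,2])/K[1,1]*r,-r],-1)@E[:3,:3].T+E[:3,3]; P[r<=0]=np.nan
Y=np.array([.9935,.1135]);d=P[...,:2]-C;a=d@X;b=d@Y
m=(abs(a)<.03)&(abs(b)<.03)&(P[...,2]>.075)&(P[...,2]<.1);print(m.sum(),a[m].min()/2+a[m].max()/2,b[m].min()/2+b[m].max()/2)
q=P[135:163,218:246].reshape(-1,3);q=q[(q[:,2]>.075)&(q[:,2]<.1)];print("grey",(q.min(0)+q.max(0))/2 if len(q) else None)
cv2.imwrite("pics/end.png",cv2.convertScaleAbs(cv2.resize(c[100:290,180:500],None,fx=2.4,fy=2.4),alpha=1.5,beta=10))
E
```

```text
13.425 [ 0.42364982 -0.10573044  0.21288352] [0.13931349 0.19996852 1.09711701]
93 -0.00026989936927977656 -0.0002113232230875747
grey [0.59285219 0.21280994 0.08186006]
```

View pics/end.png

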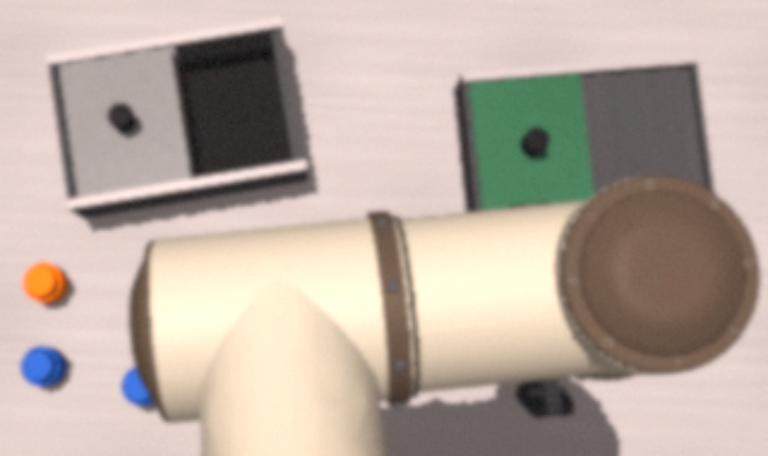

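In the picture the green cover is shut, with its knob at (535,142) over the compartment centre. The grey cover hasn't moved (knob at 125,118), and the arm is clear. I'll hand it in.

```bash
python3 -c "
from cell import job;print(job.close_job())"
```

```text
the job is handed in; nothing more can be done
None
```

I set the brass weight down upright in the green box's compartment and let go. Then I slid the green cover shut by its knob, backed the arm away and handed the job in at about 13.5 s.

- **Weight:** before shutting, the wrist camera showed it upright, about 1 mm from the compartment centre. I lowered it in small steps until the force rose to +6.5 N, then opened the fingers.
- **Green cover:** it met its end stop, with about 16 N of resistance. Afterwards the top camera put the knob at slide −0.3 mm, about 95 mm from where it started.
- **Grey cover:** its knob moved less than 0.5 mm between the first and last pictures, which is within measurement noise.
- **Disagreements:** the top and wrist cameras differed by 2–4 mm on the brass weight and the green knob.
- **Not checked at the end:** the arm hid the steel twin and tape roll in the last picture. The arm did not go near either of them at low height.

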